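# Fit the plunger into the penetration-test stand

## Task

Get the penetration tester ready: take the long steel plunger with the cylindrical cap out of the wooden block and thread it, foot first, straight down through all three guide arms of the stand, until its collar rests on the top arm. Lower it in by hand rather than letting it drop, let go of it, and leave the short rod with the wooden ball in the block.

Things in the scene. Friction and masses are not known exactly. Their poses are not given: they have to be found in the camera images.
- plunger: the plunger, a loose straight steel rod, about 0.2 kg, standing upright in a wooden block. Origin: centre of its foot (lower end); z up along the rod. Rod 12 mm diameter from 0 to 105 mm; flat collar 46 mm diameter from 105 to 110 mm; cylindrical cap to hold it by, 26 mm diameter from 110 mm to the top at 155 mm
- plunger_collar (a point): on the plunger's axis at the underside of the collar, 105 mm above the foot
- tamper: the other rod in the block, to be left there: steel, 12 mm diameter, with a wooden ball 28 mm diameter on top, 102 mm long overall. Origin: centre of its foot, z up. The block is fixed, light wood, 56 x 130 x 60 mm high; its two sockets are 15 mm square, 50 mm deep, 70 mm apart, their floor 10 mm above the worktop
- stand: fixed metal stand, 125 mm high: foot plate 12 mm thick and three level guide arms 10 mm thick, upper faces 125, 85 and 45 mm above the worktop, with 26 mm holes (3 mm chamfer above) in one vertical line. Origin: on the worktop under the holes; z up, x towards the column, which begins 45 mm from the hole line and ends level with the top arm
- upper_guide (a point): centre of the hole in the top arm, at the arm's upper face, 125 mm above the worktop; the arm reaches 28 mm to either side and in front of it. When the plunger is fully in, its collar lies on this face and its foot hangs 20 mm above the worktop
- lower_guide (a point): centre of the hole in the lowest arm, at its upper face, 45 mm above the worktop
Mind the look-alikes: they are no part of the job. What is shaped like the plunger but blue or purple is not meant.

How it is judged:
By the outcome, as a careful person would: the job done as asked, in the order asked, and still so for the second after the job is handed in, with the robot touching nothing.
It also fails if it takes over 42 s, if anything falls off the work surface, if the arm or the gripper's body presses on something with over 40 N, if the wrist force passes 120 N, or if a joint passes its speed limit or range.

## Robot

A 6-joint arm with a two-finger parallel gripper is mounted at the origin on a cart in front of the work surface, level with it; the furniture and walls round the work are solid. World frame = base frame: x ahead of the robot, y to its left, z up, the work surface at z = 0. Lengths are in mm, angles in degrees, forces in N, time in s.
With the tool pointing down it reaches from about 325 to 775 mm from the base axis. Payload 5.5 kg.
Tool frame: the origin (TCP) lies midway between the tips of the shut fingers; the grasp point (between the pads) lies 19 mm behind it; z points along the fingers, y is the direction in which the jaws open and shut (so a half turn about z gives the same grasp; the last joint's range is limited). The gripper opens to 85 mm and grips with 20 to 120 N. Pads are 22 mm wide; open, the fingers measure 114 mm over their backs; the gripper's body (76 mm by 85 mm) begins 54 mm behind the grasp point. The pads swing forward as they close: fully open they stand 13 mm farther back than shut.
Start: joints at [67.741, 5.22, 70.514, -0, 104.267, -3.249], TCP at [195.452, 567.287, 231.275] pointing down, gripper open.
Joint ranges: [-164.24, 164.24], [-49.07, 125.15], [9.68, 141.18], [-86.29, 266.29], [3.28, 154.24], [-151.56, 151.56]. Speed limits (degrees/s): [147.25, 147.25, 172.46, 180, 180, 180].

## Interface

Orientations are given as a 3x3 rotation matrix whose columns are the frame's x, y, z axes.
In Python, from workcell import arm, fingers, solver, monitor, eyes, job gives the robot as it stands. The module is installed in compiled form; this text tells all that it offers. Calls block until the motion is done:
- arm.goto(position, orientation): joint-space move of the TCP to a pose.
- arm.move_l(position, velocity=150, attitude=None, guard=None): straight line of the TCP; attitude=None keeps the orientation; velocity is the mean speed in mm/s. With guard (N) it stops when the force on the tool has changed by that much, and returns True; else False.
- arm.goto_joints(angles): joint-space move.
- fingers.move_gripper(opening, strength=None): opening from 0.0 (shut) to 1.0 (fully open); strength is the grip in N (None keeps the last); returns when the fingers have stopped.
- arm.wait(seconds).
- solver.solve_ik(position, orientation): joint angles nearest the present ones, or None.
- monitor.sense(): the state.
- eyes.snapshot(name): name is "side" or "top"; returns the picture (400x640x3 uint8, blue, green, red); there is no depth.
- eyes.camera_info(name): a dict with "fx", "fy", "cx", "cy" (pixels), "extrinsics" (4x4, takes a point from world to camera coordinates). Camera axes: x right, y up, looking along -z (the intrinsics and any distortion apply to the point x, -y, -z); pixel columns grow to the right and rows downward; lengths in mm; the calibration is good to about 2 mm. A picture is of the moment at which its call begins. camera_info takes no time and is no camera call.
A pose or a line that the arm cannot do raises arm.Unreachable and nothing moves.
- job.sign_off(): hands the job in, once; it reports no verdict.
The state is a dict: "t": time; "joint_pos": joint angles; "joint_velocities": joint speeds; "joint_efforts": joint torques, N m; "ee_pos": TCP position; "eef_rot": TCP orientation; "contact_force": force on the tool from outside, world axes, zero at the start; "wrist_torque": the same for the moment, N m; "width": opening from 0.0 (shut) to 1.0 (fully open).
Only numpy, scipy, OpenCV 4.12 (cv2) and the standard library are available. Lean on these libraries where they do the work, as an engineer would, in place of code of your own. Each camera call takes 0.05 s, during which the arm holds its last target.

## Working session

There is one attempt and no reset: what is moved stays moved. The work goes in short steps, each a Python script; the robot and the scene stay as the last script left them, time stands still between calls to the robot, and variables do not carry over. Pictures are saved under pics/ and viewed, and the job is handed in when it is done.

```bash
mkdir -p pics
python3 - <<'E'
from workcell import arm, fingers, solver, monitor, eyes, job
import cv2
for n in("side","top"):
    cv2.imwrite(f"pics/{n}0.png",eyes.snapshot(n)); 
    c=eyes.camera_info(n); print(n,c)
s=monitor.sense();print(s)
E
```

```text
side {'fx': 412.09240915038026, 'fy': 412.09240915038026, 'cx': 310.8598881240487, 'cy': 200.38035397186837, 'extrinsics': array([[ 9.45520930e-01, -3.25517731e-01, -5.32699489e-03,
        -4.86538151e+02],
       [ 1.76522813e-01,  4.98854422e-01,  8.48518687e-01,
        -1.62868470e+02],
       [-2.73550483e-01, -8.03232514e-01,  5.29138603e-01,
        -8.03511461e+02],
       [ 0.00000000e+00,  0.00000000e+00,  0.00000000e+00,
         1.00000000e+00]])}
top {'fx': 423.8962363363815, 'fy': 423.8962363363815, 'cx': 327.06515836343704, 'cy': 205.7715649125569, 'extrinsics': array([[ 8.91767054e-03, -9.99897095e-01,  1.12372047e-02,
        -1.70973657e+01],
       [ 9.94789266e-01,  1.00123566e-02,  1.01459690e-01,
        -5.47841864e+02],
       [-1.01561760e-01,  1.02738665e-02,  9.94776184e-01,
        -9.81364728e+02],
       [ 0.00000000e+00,  0.00000000e+00,  0.00000000e+00,
         1.00000000e+00]])}
{'t': 0.1, 'joint_pos': array([ 6.77422264e+01,  5.25907638e+00,  7.05746048e+01,  1.91690139e-03,
        1.04268033e+02, -3.24955680e+00]), 'joint_velocities': array([-0.02563879, -0.08693119, -0.09699924, -0.13385955,  0.10637094,
       -0.03281738]), 'joint_efforts': array([ 2.65108814e-03, -4.60220146e+01, -4.19215715e+01, -2.31028089e-04,
        1.06469815e-02,  2.34067988e-05]), 'ee_pos': array([195.32486551, 567.04520318, 230.26470632]), 'eef_rot': array([[-9.45474506e-01,  3.25695357e-01, -7.02426087e-04],
       [ 3.25696087e-01,  9.45473109e-01, -1.63069052e-03],
       [ 1.33016645e-04, -1.77055374e-03, -9.99998424e-01]]), 'contact_force': array([ 0.9500935 , -1.4673389 ,  0.05206558]), 'wrist_torque': array([0.02372204, 0.01883954, 0.05110485]), 'width': 1.0004978223970293}
```

View pics/side0.png

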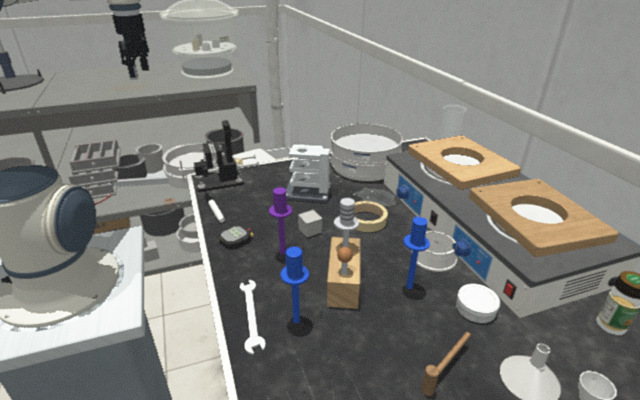

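View pics/top0.png

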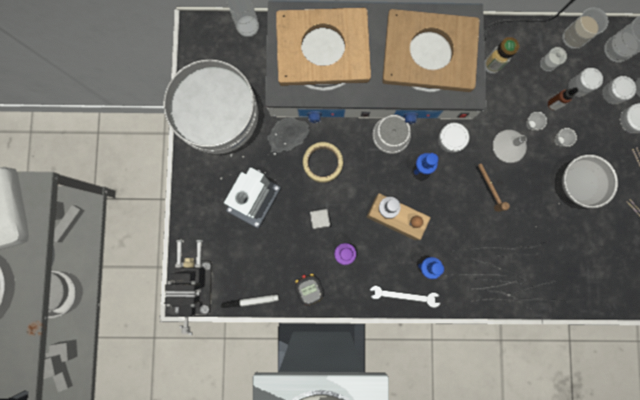

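The side view shows the plunger (cap about 347,210) in the block next to the wooden ball (345,255), with the stand at (310,172). In the top view the plunger is at (389,206), the ball at (416,221) and the stand at (250,195). I'll zoom in on these.

Run:
```python
import cv2,numpy as np
t=cv2.imread("pics/top0.png");s=cv2.imread("pics/side0.png")
def crop(im,x,y,w,h,k): return cv2.resize(im[y:y+h,x:x+w],None,fx=k,fy=k,interpolation=cv2.INTER_CUBIC)
a=crop(t,215,160,70,70,5);b=crop(t,360,180,75,70,5)
cv2.imwrite("pics/ctop.png",np.hstack([a,b]))
a=crop(s,280,135,60,75,7);b=crop(s,320,190,50,75,7)
cv2.imwrite("pics/cside.png",np.hstack([a,b]))
```

```text
(no output)
```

View pics/ctop.png

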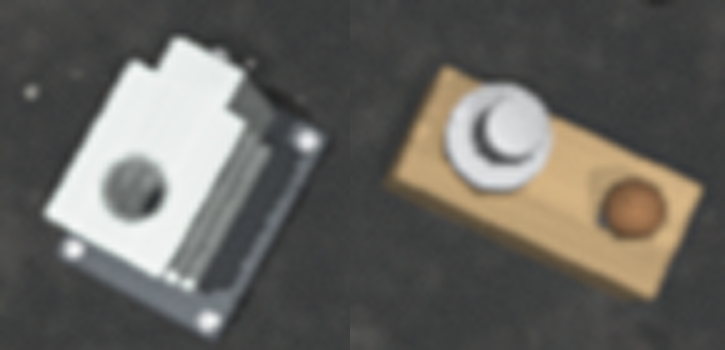

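View pics/cside.png

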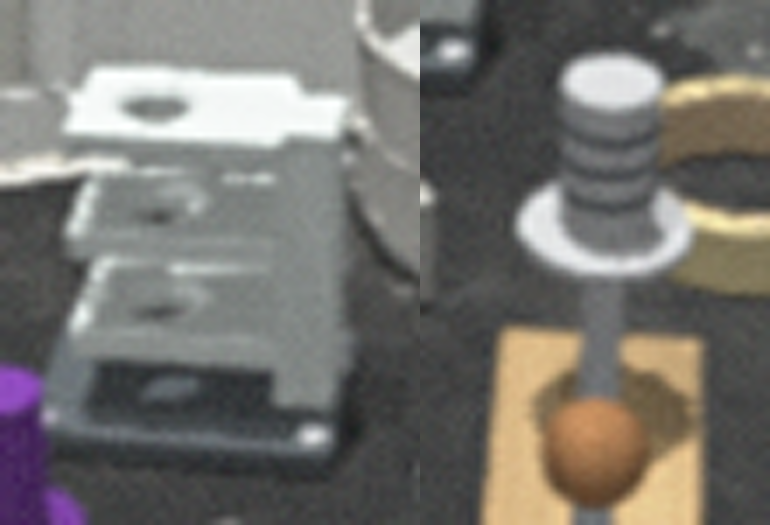

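```bash
cat > h.py <<'E'
import numpy as np,cv2
from workcell import arm, fingers, solver, monitor, eyes, job
def ray(n,uv):
    c=eyes.camera_info(n);E=c["extrinsics"];R=E[:3,:3];t=E[:3,3]
    d=np.array([(uv[0]-c["cx"])/c["fx"],-(uv[1]-c["cy"])/c["fy"],-1.])
    d=R.T@d; return -R.T@t, d/np.linalg.norm(d)
def onz(n,uv,z):
    o,d=ray(n,uv); return (o+d*(z-o[2])/d[2]).round(1)
def tri(a,b):
    A=np.zeros((3,3));y=np.zeros(3)
    for n,uv in(("top",a),("side",b)):
        o,d=ray(n,uv);P=np.eye(3)-np.outer(d,d);A+=P;y+=P@o
    return np.linalg.solve(A,y).round(1)
def proj(n,p):
    c=eyes.camera_info(n);E=c["extrinsics"];q=E[:3,:3]@np.array(p)+E[:3,3]
    return np.array([c["fx"]*q[0]/-q[2]+c["cx"],c["fy"]*q[1]/q[2]+c["cy"]]).round(1)
def show(im,x,y,w,h,k,name):
    cv2.imwrite(name,cv2.resize(im[y:y+h,x:x+w],None,fx=k,fy=k,interpolation=cv2.INTER_CUBIC))
E
cat > m.py <<'E'
from h import *
T=cv2.imread("pics/top0.png")
g=cv2.cvtColor(T,cv2.COLOR_BGR2GRAY)
# hole: dark blob in bright top arm
roi=g[160:230,215:285].copy()
m=cv2.resize(roi,None,fx=8,fy=8,interpolation=cv2.INTER_CUBIC)
_,b=cv2.threshold(m,190,255,0)
cs,h=cv2.findContours(b,cv2.RETR_CCOMP,cv2.CHAIN_APPROX_NONE)
for c,hh in zip(cs,h[0]):
    if cv2.contourArea(c)>1500: 
        e=cv2.fitEllipse(c); print("hole" if hh[3]>=0 else "outer",cv2.contourArea(c),(np.array(e[0])+.5)/8-.5+[215,160],np.array(e[1])/8)
        if hh[3]<0: 
            r=cv2.approxPolyDP(c,20,True)[:,0]/8+[215,160];print(r)
            for q in r: print(onz("top",q,125))
top={"hole":(242,197.6),"cap":(393.4,205.4),"col":(389.6,207.4),"ball":(360+57.2,180+41.8)}
side={"hole":(302.1,150.4),"cap":(347.4,201.9),"col":(320+184/7,190+229/7),"ball":(320+175/7,190+452/7)}
z={"hole":125,"cap":165,"col":120,"ball":98}
for k in top: print(k,onz("top",top[k],z[k]),onz("side",side[k],z[k]),tri(top[k],side[k]))
E
python3 m.py
```

```text
outer 66899.5 [244.66567039 192.41416931] [29.24415588 50.28487778]
[[251.25  168.125]
 [246.5   174.125]
 [240.625 173.75 ]
 [224.5   202.125]
 [249.375 216.375]
 [263.5   185.   ]
 [260.    181.625]
 [263.    174.625]]
[618.4 154.1 125. ]
[605.1 164.  125. ]
[605.8 176.7 125. ]
[543.7 209.4 125. ]
[513.6 155.2 125. ]
[581.7 126.7 125. ]
[589.  134.4 125. ]
[604.4 128.3 125. ]
hole 8890.0 [241.44477463 197.45535278] [13.16322613 13.4546957 ]
hole [553.9 172.2 125. ] [550.1 167.9 125. ] [553.  173.  122.4]
cap [ 536.1 -147.1  165. ] [ 534.  -148.6  165. ] [ 535.5 -147.   163.9]
col [ 536.4 -146.4  120. ] [ 533.4 -149.6  120. ] [ 535.8 -146.5  117.5]
ball [ 507.2 -210.9   98. ] [ 506.2 -209.6   98. ] [ 506.5 -210.5   98.7]
```

```bash
cat >> h.py <<'E'
R=np.array([[-1.,0,0],[0,1,0],[0,0,-1]])
def st(): 
    s=monitor.sense();print("t",round(s["t"],2),"p",s["ee_pos"].round(1),"F",s["contact_force"].round(1),"w",round(float(s["width"]),3))
E
python3 - <<'E'
from h import *
print(solver.solve_ik([535.3,-147.6,127],R),solver.solve_ik([553,171,240],R))
arm.goto([535.3,-147.6,250],R);st()
arm.move_l([535.3,-147.6,185],guard=15);st()
show(eyes.snapshot("side"),270,130,140,130,5,"pics/s1.png")
E
```

```text
[-1.89257620e+01 -1.41637938e+00  8.78515494e+01 -2.54444375e-14
  9.35648299e+01 -1.08925762e+02] [ 1.38153653e+01  2.04611186e+00  7.29350778e+01 -2.54444375e-14
  1.05018810e+02 -7.61846347e+01]
t 2.89 p [ 535.5 -146.9  250. ] F [ 0.2 -0.6  0.1] w 0.999
t 3.48 p [ 535.5 -147.4  185.6] F [-0.2  1.   0.2] w 1.002
```

View pics/s1.png

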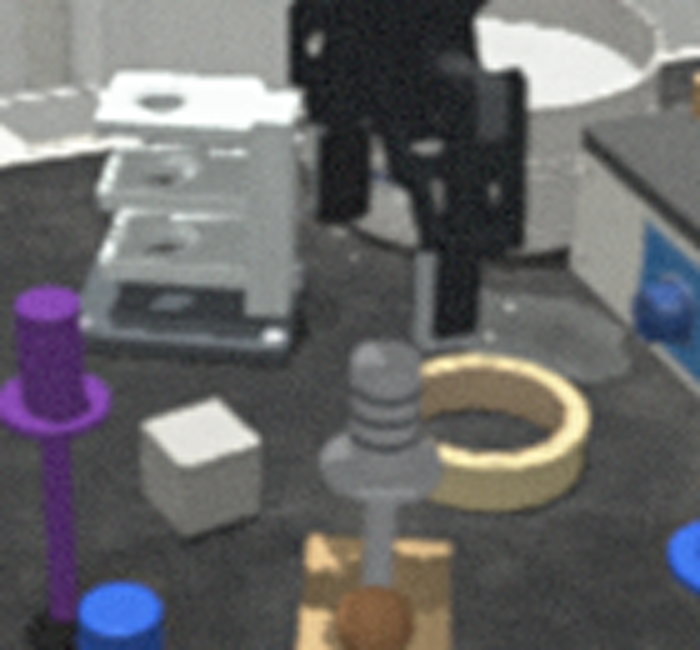

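The open fingers straddle the cap (crop 385,365), with finger tips at crop (345,215) and (455,330). Descending and gripping next.

Run:
```python
from h import *
p=proj("side",[535.5,-147.4,198]);print((p-[270,130])*5)
print(arm.move_l([535.3,-147.6,127],velocity=100,guard=12));st()
fingers.move_gripper(0.0,60);st()
show(eyes.snapshot("side"),270,130,140,130,5,"pics/s2.png")
show(eyes.snapshot("top"),340,150,110,100,6,"pics/t2.png")
```

```text
[393.5 278. ]
False
t 4.26 p [ 535.6 -147.7  127.6] F [0.  0.3 0.7] w 0.998
t 4.84 p [ 535.5 -147.5  127.5] F [-0.4  0.8  3. ] w 0.291
```

View pics/s2.png

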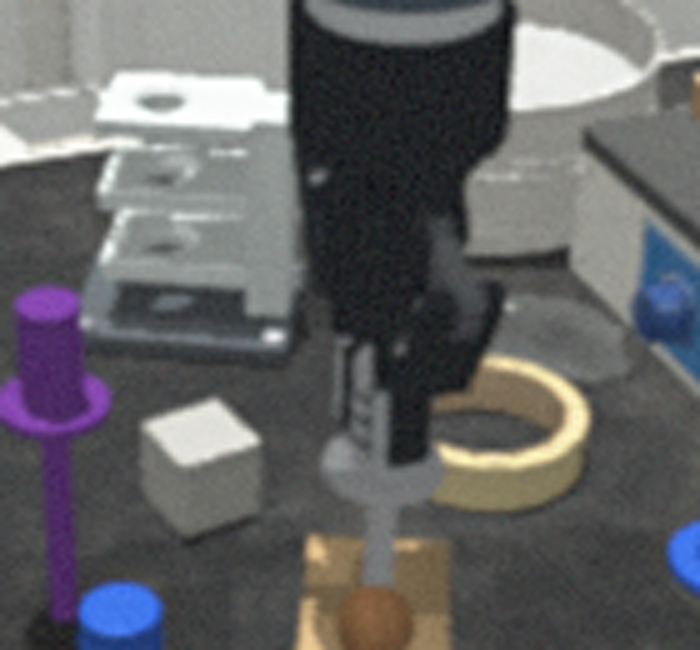

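The cap is gripped between the pads just above the collar (crop 380,440), and the width of 0.29 matches about 26 mm. Lifting straight up and carrying it over the stand.

Run:
```python
from h import *
arm.move_l([535.3,-147.6,190],velocity=80,guard=20);st()
arm.move_l([535.3,-147.6,290],velocity=150);st()
arm.goto([553,171,290],R);arm.wait(0.5);st()
a=eyes.snapshot("side");b=eyes.snapshot("top");cv2.imwrite("pics/s3f.png",a);cv2.imwrite("pics/t3f.png",b)
show(a,240,60,120,150,4,"pics/s3.png");show(b,190,130,110,100,6,"pics/t3.png")
```

```text
t 5.88 p [ 535.1 -147.5  189.3] F [-0.7  0.8 -1.7] w 0.294
t 6.7 p [ 535.1 -147.5  288.7] F [-0.3  0.1 -2. ] w 0.291
t 8.42 p [553.1 170.7 290. ] F [-0.2 -0.4 -1.5] w 0.292
```

View pics/s3.png

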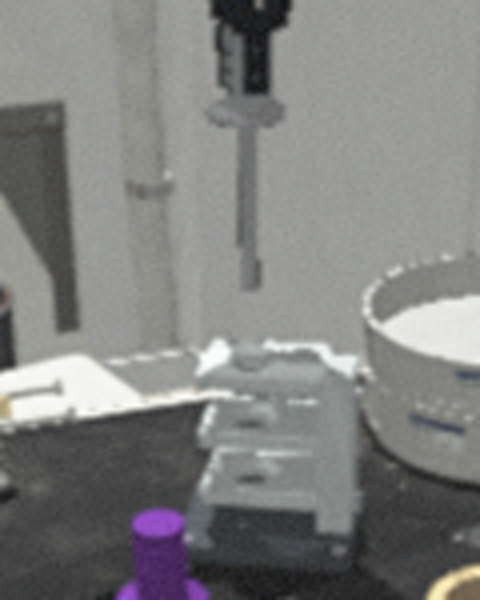

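View pics/t3.png

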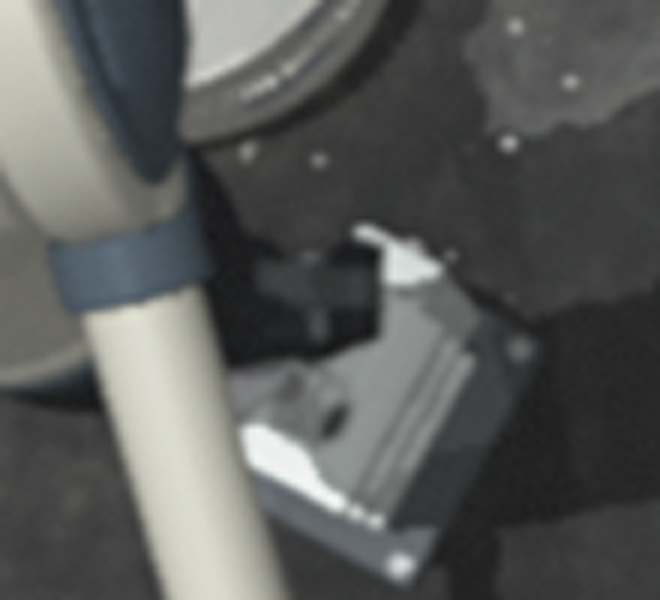

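The side view shows the plunger hanging with its foot at about crop (250,288) and collar at (246,110). The stand hole is at about (250,357). I'll compare these with projections of the gripper axis and the hole.

Run:
```python
from h import *
for z in (172.5,200,250,277.5): print(z,(proj("side",[553.1,170.7,z])-[240,60])*4, "per +x",(proj("side",[563.1,170.7,z])-proj("side",[553.1,170.7,z]))*4,"per +y",(proj("side",[553.1,180.7,z])-proj("side",[553.1,170.7,z]))*4)
print("hole pred",(proj("side",[553.1,170.7,125])-[240,60])*4, (proj("side",[553,170.7,75])-[240,60])*4,(proj("side",[553,170.7,40])-[240,60])*4)
a=cv2.imread("pics/s3f.png");g=cv2.cvtColor(a,cv2.COLOR_BGR2GRAY)
for r in (96,104,110,116,120,124,128,131,132,133): print(r,g[r,294:312])
s0=cv2.imread("pics/side0.png");print("hole0 px",[(proj("side",[553,170.7,z])) for z in(125,85,45)])
b=s0.copy()
for z in(125,85,45):
    q=proj("side",[553,170.7,z]);b[int(round(q[1])),int(round(q[0]))]=(0,0,255)
cv2.imwrite("pics/ov.png",np.hstack([cv2.resize(b[135:210,280:340],None,fx=8,fy=8,interpolation=0)]))
```

```text
172.5 [250.4 287.6] per +x [15.6 -2. ] per +y [-5.2 -6. ]
200 [249.6 244.4] per +x [16. -2.] per +y [-5.2 -5.6]
250 [248.4 162.8] per +x [16.  -1.6] per +y [-5.2 -5.2]
277.5 [247.6 116. ] per +x [16.4 -1.6] per +y [-5.6 -4.8]
hole pred [251.6 359.2] [252.8 430.8] [253.6 478.8]
96 [155 155 152 153 152 133 115 113 112 117 140 154 158 152 153 154 155 150]
104 [157 156 153 154 154 118 105 111 113 119 142 155 154 150 153 153 155 157]
110 [157 158 154 150 150 123 107 116 114 119 141 151 154 154 151 153 155 151]
116 [155 153 150 152 150 112  98 115 115 118 137 155 157 157 156 150 153 154]
120 [157 152 153 150 142 108 105 112 119 117 138 153 157 152 155 155 158 155]
124 [152 148 155 147 149 152 135 120 114 114 131 148 153 153 156 155 155 158]
128 [150 151 154 152 154 149 132 120 119 108 100 126 156 156 155 152 155 156]
131 [156 150 152 149 145 150 130 118 112 109 111 133 156 156 156 154 155 156]
132 [152 153 151 152 153 146 135 129 124 124 135 150 157 154 157 153 156 156]
133 [152 150 151 146 155 152 152 152 150 149 149 154 155 155 150 155 156 155]
hole0 px [array([302.9, 149.8]), array([303.1, 164.2]), array([303.3, 178. ])]
```

View pics/ov.png

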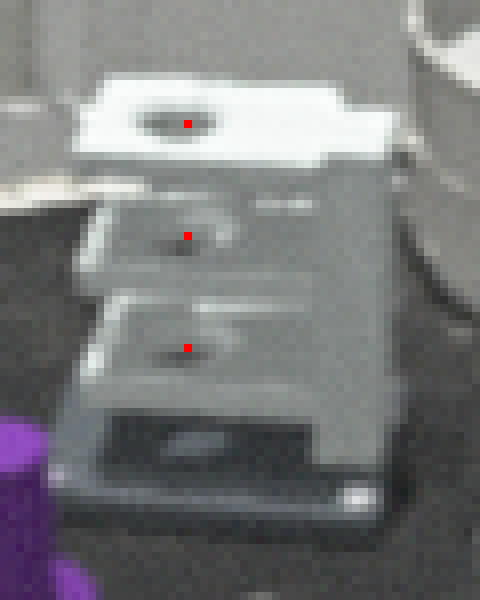

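The rod sits where the robot model predicts in the side view. The holes appear about 1 px further left (−x by about 2 mm), so I'll aim at (551.3, 171). I'll lower slowly with a guard.

Run:
```python
from h import *
arm.move_l([551.3,171,255],velocity=80);arm.wait(0.3);st()
h=arm.move_l([551.3,171,215],velocity=30,guard=6);print(h);st()
a=eyes.snapshot("side");b=eyes.snapshot("top")
A=a[90:200,260:345];B=b[150:230,200:290]
f=lambda i:cv2.resize(i,(425,550),interpolation=2)
cv2.imwrite("pics/s4.png",cv2.resize(A,None,fx=5,fy=5,interpolation=2));cv2.imwrite("pics/t4.png",cv2.resize(B,None,fx=6,fy=6,interpolation=2))
```

```text
t 9.41 p [551.5 171.  255.6] F [-0.8  0.7 -1.8] w 0.29
False
t 10.89 p [551.4 171.  215.3] F [-0.5  1.4 -2.6] w 0.289
```

View pics/s4.png

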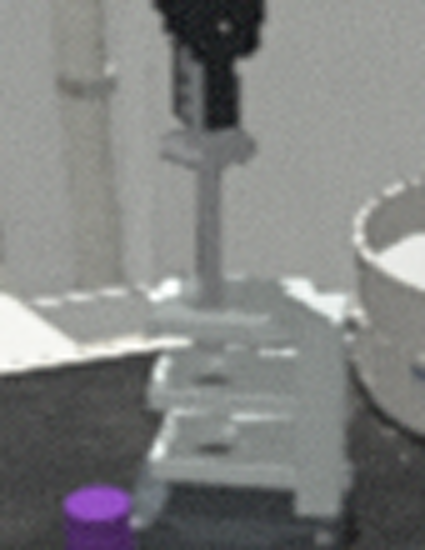

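View pics/t4.png

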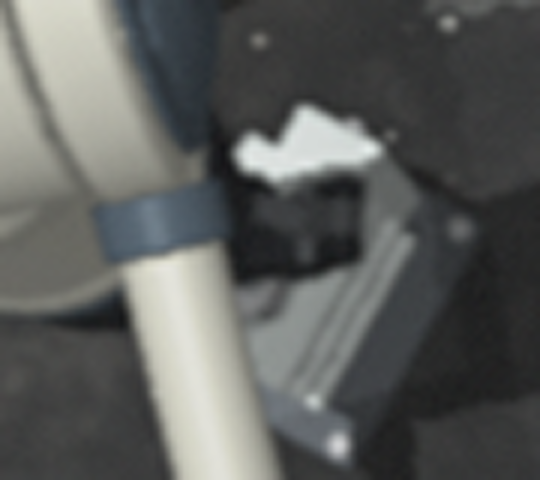

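The foot has entered the top hole (side crop 208,300) without contact force. Continuing down.

Run:
```python
from h import *
for z in(190,165,145):
    h=arm.move_l([551.3,171,z],velocity=35,guard=6);print(h);st()
    if h: break
else:
    h=arm.move_l([551.3,171,134],velocity=12,guard=5);print("seat",h);st()
a=eyes.snapshot("side")
cv2.imwrite("pics/s5.png",cv2.resize(a[100:210,260:345],None,fx=5,fy=5,interpolation=2))
```

```text
False
t 11.86 p [551.4 171.  190.3] F [-0.1  1.3 -1.7] w 0.289
False
t 12.72 p [551.4 171.  165.3] F [ 0.1  0.3 -2.2] w 0.287
False
t 13.45 p [551.4 171.  145.1] F [-0.4  0.1 -1. ] w 0.291
seat True
t 14.09 p [551.3 171.  137.6] F [-0.1 -0.1  4.8] w 0.292
```

View pics/s5.png

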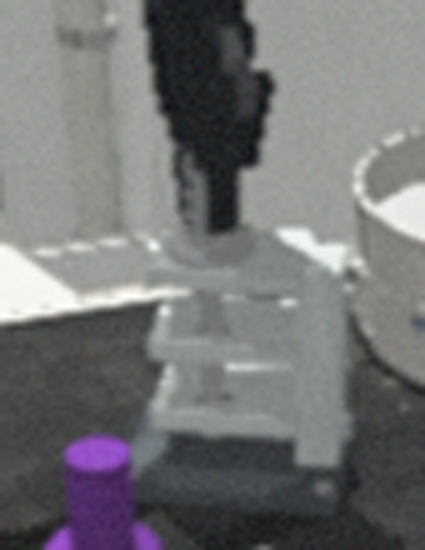

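Contact came at z = 137.6, against an expected seat of 137.5. The collar lies on the top arm and the rod is visible between all the arms. Releasing and retreating straight up.

Run:
```python
from h import *
fingers.move_gripper(0.5);st()
fingers.move_gripper(1.0);arm.wait(.2);st()
arm.move_l([551.3,171,260],velocity=100);st()
arm.goto([450,-60,300],R);arm.wait(.3);st()
a=eyes.snapshot("side");b=eyes.snapshot("top")
cv2.imwrite("pics/s6f.png",a);cv2.imwrite("pics/t6f.png",b)
cv2.imwrite("pics/s6.png",cv2.resize(a[110:230,265:385],None,fx=5,fy=5,interpolation=2))
cv2.imwrite("pics/t6.png",cv2.resize(b[160:250,210:440],None,fx=3.4,fy=3.4,interpolation=2))
```

```text
t 14.46 p [550.4 170.8 135.4] F [ 0.9 -0.5 -0.1] w 0.5
t 15.16 p [550.6 170.9 136. ] F [ 0.5 -0.6 -0.2] w 0.997
t 16.55 p [551.1 171.  259. ] F [ 0.2 -0.   0.6] w 0.998
t 17.85 p [450.3 -59.3 299.6] F [ 0.2 -0.3 -0.1] w 0.999
```

View pics/s6.png

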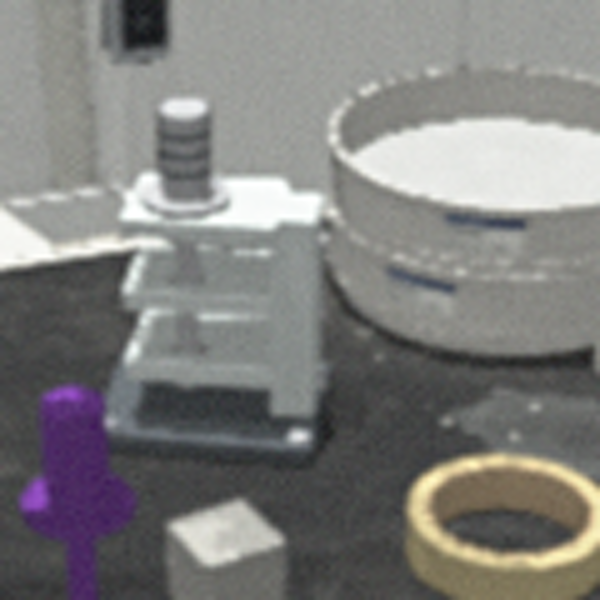

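View pics/t6.png

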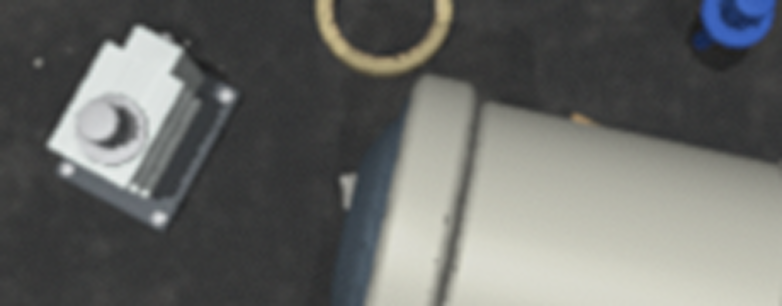

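The plunger stands upright with its collar flat on the top arm (side crop 185,195; top crop 110,130), and the rod shows through the arms below. One last look at the block.

```bash
python3 -c "
import cv2;a=cv2.imread('pics/s6f.png');cv2.imwrite('pics/s7.png',a)"
```

```text
(no output)
```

View pics/s7.png

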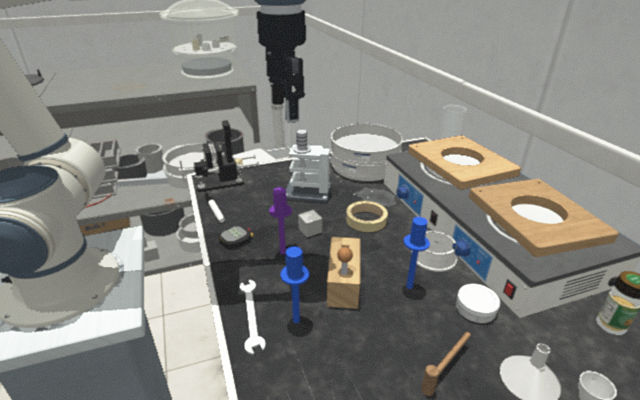

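The tamper is still in the block (345,255), the look-alikes haven't moved, and the gripper is clear of everything.

```bash
python3 -c "
from h import *
st();job.sign_off()"
```

```text
t 17.95 p [450.2 -59.6 299.8] F [ 0.1 -1.3  0.3] w 1.004
the job is handed in; nothing more can be done
```

The plunger is in the stand, and the job was handed in at about 18 s of the 42 s allowed. I took it by its cap out of the block, carried it over the stand and lowered it foot first through all three arms. It went down slowly under a force guard. I released it only once the collar was resting on the top arm, then moved the gripper clear.

**Seating:** contact came at a tool height of 137.6 mm, against 137.5 mm expected, with about 5 N.

**Final pictures:** the plunger stands upright with its collar flat on the top arm, and the rod shows between the arms below. The tamper is still in the block and the look-alikes have not moved.

**Disagreement:** the two cameras placed the stand's hole about 4 mm apart in each of x and y. I aimed between them at (551.3, 171), and the rod went in without touching anything. No check failed.

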